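Hand-brake check on the sample trolley

ROBOT

A 6-joint arm with a two-finger parallel gripper is mounted at the origin on the work surface. World frame = base frame: x ahead of the robot, y to its left, z up, the work surface at z = 0. Lengths are in m, angles in rad, forces in N, time in s.
With the tool pointing down it reaches from about 0.325 to 0.75 m from the base axis. Payload 7.6 kg.
Tool frame: the origin (TCP) lies on the front face of the gripper's body, between the roots of the fingers; the fingertips stand 73 mm ahead of it and the grasp point (between the pads) lies 54 mm ahead of it; z points along the fingers, y is the line along which they close (so a half turn about z gives the same grasp; the last joint's range is limited). The gripper opens to 85 mm and grips with 20 to 120 N. Pads are 22 mm wide; open, the fingers measure 114 mm over their backs; the gripper's body (76 mm by 85 mm) begins 54 mm behind the grasp point. The pads swing forward as they close: fully open they stand 13 mm farther back than shut.
Start: joints at [-1.189, 0.052, 1.401, -0, 1.689, -0.07], TCP at [0.229, -0.472, 0.304] pointing down, gripper open.
Joint ranges: [-2.9, 2.9], [-0.91, 2.17], [0.12, 2.37], [-1.06, 4.2], [0.26, 2.73], [-2.93, 2.93]. Speed limits (rad/s): [2.57, 2.57, 3.01, 3.14, 3.14, 3.14].

INTERFACE

Orientations are given as a 3x3 rotation matrix whose columns are the frame's x, y, z axes.
In Python, from workcell import monitor, imaging, arm gives the robot as it stands.
- The arm moves only by the shell command python3 -m jog 'ROWS' [OPENING] [FORCE]. ROWS is JSON, one flat list of numbers, 6 for each row, row after row: the shift along the world's x, y, z in m, then the turn, a rotation vector about the world's x, y, z in rad. In form: [tx, ty, tz, wx, wy, wz, tx, ty, tz, wx, wy, wz, ...]. A call has 1 to 10 rows; each row is the pose to reach, as a shift and turn from the pose commanded when the call began; what a row does not reach only later rows make up. A row lasts 1/10 s, in which the tool goes at most 50 mm and 8.59 degrees, less where a joint would pass 70% of its speed; a pose out of reach is approached as far as the arm can. A call with a gripper value outside its range is refused whole. OPENING is the gripper's target within -1 to 1 (fully open at 1, half-way at 0, shut at -1), set as the call begins (- or left out, the last holds). The fingers move at their own pace and stop on an object; FORCE is the grip in N (left out, the last holds). Time passes only in rows, so rows that repeat a pose let the fingers close. It gives the time, the measured TCP pose, the force, the opening and the grip force at its end, in the units of the state.
- monitor.get_state(): the state, without advancing time (a new reading comes with each control period).
- imaging.grab_frame(name): name is "side" or "top"; returns the picture (400x640x3 uint8, red, green, blue); there is no depth.
- imaging.get_calibration(name): a dict with "vertical_fov" (degrees; the focal length in pixels is half the picture's height over the tangent of half this angle, whatever the lens; pixels are square), "cx", "cy" (the principal point, pixels), "world_to_cam" (4x4, takes a point from world to camera coordinates). Camera axes: x right, y up, looking along -z (the intrinsics and any distortion apply to the point x, -y, -z); pixel columns grow to the right and rows downward; lengths in m; the calibration is good to about 2 mm. A picture is of the moment at which its call begins. get_calibration takes no time and is no camera call.
- arm.job_done(): hands the job in; it is judged then, once.
The state is a dict: "clock": time; "joint_pos": joint angles; "dq": joint speeds; "joint_torque": joint torques, N m; "tcp_pos": TCP position; "ee_rot": TCP orientation; "wrist_force": force on the tool from outside, world axes, zero at the start; "wrist_torque": the same for the moment, N m; "grip_width": finger opening in m; "gripper_force": force on a finger pad.
Only numpy, scipy, OpenCV 4.12 (cv2) and the standard library are available. Lean on these libraries where they do the work, as an engineer would, in place of code of your own. Each camera call takes 0.05 s, during which the arm holds its last target. There are 200 camera calls.

TASK

Check the two hand-brake levers on the push bar of the sample trolley parked at the bench. Press the left lever (the robot's left) in towards the bar with the outside of the fingers until it comes up against its stop, short of the bar, keep it there for a second and let it spring right back; then do the same with the right lever. Do not take a lever between the fingers, strain it against its stop or lean on the bar or the trolley, and leave everything on the bench and the trolley where it is.

Things in the scene. Friction and masses are not known exactly. Their poses are not given: they have to be found in the camera images.
- trolley: stainless two-shelf sample trolley, braked on its castors (it does not move), parked against the far edge of the bench. Its origin is the middle of the push bar's axis, 190 above the bench. x points from the bar over the trolley (away from the robot), y along the bar to the robot's left, z up. Its upper shelf begins 170 beyond the bar's axis and lies 60 above the bench.
- push_bar: the trolley's push handle, a level U of 28 mm steel tube at 190 above the bench (same origin and axes as the trolley): a bar along y, black rubber grips (34 across) on both sides, and two legs at y = +-265 that run from the bar's ends back (x) to the trolley. Between the legs, behind the bar, there is nothing at the bar's height but the two levers.
- left_mount: the left brake lever's black clamp on the push bar with all it carries; origin on the bar's axis, axes as the trolley's. The lever's upright pivot is at x = 38, y = +12 mm from here, on the trolley's side of the bar.
- left_lever (a joint): swing of the left brake lever towards the bar: 0 at rest (sprung back, its tip about 80 beyond the bar's axis), 0.26 rad at its firm stop, which is still about 21 mm short of the rubber grip. It is a return spring: about 3 N at the press point starts it and 7 to 9 N brings it to the stop; let go, it springs back to 0.
- left_press (a point): press point on the outer face (the one away from the bar) of the left lever's blade, half-way up, 88 mm from the pivot; it moves with the lever. x points straight out of that face, away from the bar (press against x); y lies along the blade, whose tip is towards +y of here; z up. The blade is a plain aluminium bar, 125 long, 8 thick, 18 high, ending in a ball of 20 mm, 37 mm from here; it points outward along the bar, splayed 0.34 rad from it at rest.
- right_mount: the right brake lever's black clamp on the push bar with all it carries; origin on the bar's axis, axes as the trolley's. The lever's upright pivot is at x = 38, y = -12 mm from here, on the trolley's side of the bar.
- right_lever (a joint): swing of the right brake lever towards the bar: 0 at rest (sprung back, its tip about 80 beyond the bar's axis), 0.33 rad at its firm stop, which is still about 12 mm short of the rubber grip. It is a return spring: about 3 N at the press point starts it and 7 to 9 N brings it to the stop; let go, it springs back to 0.
- right_press (a point): press point on the outer face (the one away from the bar) of the right lever's blade, half-way up, 88 mm from the pivot; it moves with the lever. x points straight out of that face, away from the bar (press against x); y lies along the blade, whose tip is towards -y of here; z up. The blade is a plain aluminium bar, 125 long, 8 thick, 18 high, ending in a ball of 20 mm, 37 mm from here; it points outward along the bar, splayed 0.34 rad from it at rest.
- tray: stainless tray 220 x 300 x 35 with an orange tube rack (tubes to 96 high) standing in it, on the bench; origin under its centre (bystander, leave alone; sizes in mm)
- tube_stand: narrow grey single-row tube stand, 36 x 260, 117 high over the tube caps, on the bench; origin under its centre (bystander, leave alone; sizes in mm)
- pot: small clear screw-top specimen pot, 56 across, 70 high, on the bench; origin under its centre (bystander, leave alone; sizes in mm)
- spray: small white spray bottle, 62 across, 134 high, on the bench; origin under its centre (bystander, leave alone; sizes in mm)
- timer: flat white bench timer, 62 x 72 x 18; origin under its centre (bystander, leave alone; sizes in mm)
- marker: marker pen lying on the bench, 128 long, 13 thick; origin under its middle (bystander, leave alone; sizes in mm)
- deck_rack: teal tube rack full of tubes, 92 x 197, 91 high, on the near end of the trolley's upper shelf; origin under its centre (bystander, leave alone; sizes in mm)
- carrier: white sample carrier box with a grey lid and a bow handle, 156 x 206, 127 high, on the near end of the trolley's upper shelf; origin under its centre (bystander, leave alone; sizes in mm)

How it is judged:
On the way, in this order (a step that is already met when the one before it is completed fails the run):
1. the fingers have pressed the left lever in to its stop and held it there (value of joint left_lever above 0.22 rad and contact force between the fingers and left_mount above 3 N), for 0.5 s.
2. the left lever has sprung back to rest (value of joint left_lever below 0.03 rad), for 0.1 s.
3. the fingers have pressed the right lever in to its stop and held it there, the left one at rest (value of joint right_lever above 0.29 rad and contact force between the fingers and right_mount above 3 N and value of joint left_lever below 0.03 rad), for 0.5 s.
At the end, for the whole second after the job is handed in: both brake levers are back at rest (within 0.03 rad), after each was held within 0.04 rad of its stop for at least 0.5 s, the left one first (value of joint each of left_lever, right_lever below 0.03 rad); the robot touches nothing.
It fails at once if a lever is taken between the fingers (the grasp point is in or behind its blade while they touch it) ((contact force between the fingers and left_mount above 1 N and x of the grasp point in the frame of left_press below -0.001 m and z of the grasp point in the frame of left_press below 0.012 m) or (contact force between the fingers and right_mount above 1 N and x of the grasp point in the frame of right_press below -0.001 m and z of the grasp point in the frame of right_press below 0.012 m)).
It fails at once if a lever is strained: pressed with more than 60 N (contact force between the fingers and left_mount above 60 N or contact force between the fingers and right_mount above 60 N).
It fails at once if the fingers or the arm press on the push bar or the trolley with more than 4 N (contact force between any of the fingers, the arm and push_bar above 4 N or contact force between any of the fingers, the arm and trolley above 4 N).
It fails at once if a bystander is lifted or moved by more than 20 mm (distance of any of tray, tube_stand, pot, spray, timer, marker, deck_rack, carrier from where it was at the start of the episode above 0.02 m).
It also fails if it takes over 61 s, if anything falls off the work surface, if the arm or the gripper's body presses on something with over 40 N, if the wrist force passes 120 N, or if a joint passes its speed limit or range.

## Working session

There is one attempt and no reset: what is moved stays moved. The work goes in short steps, Python scripts to look and compute and a shell command to move; the robot and the scene stay as the last step left them, time stands still between calls to the robot, and variables do not carry over. Pictures are saved under pics/ and viewed, at most 10 in all, crops included, and the job is handed in when it is done.

```bash
mkdir -p pics
python3 - <<'E'
from workcell import monitor, imaging
import cv2, numpy as np
np.set_printoptions(precision=4,suppress=True)
for n in("side","top"):
    im=imaging.grab_frame(n); cv2.imwrite(f"pics/{n}0.png",im[:,:,::-1]); c=imaging.get_calibration(n)
    print(n,{k:(np.array(v) if k=="world_to_cam" else v) for k,v in c.items()})
    W=np.array(c["world_to_cam"]); print("pos",-W[:3,:3].T@W[:3,3])
s=monitor.get_state(); print(s)
E
```

```text
side {'vertical_fov': 47.97305489822041, 'cx': 325.49963933464863, 'cy': 202.2010759997519, 'world_to_cam': array([[-0.826 , -0.5636, -0.0105,  0.4722],
       [ 0.3467, -0.5226,  0.7789, -0.3175],
       [-0.4445,  0.6397,  0.627 , -0.9776],
       [ 0.    ,  0.    ,  0.    ,  1.    ]])}
pos [0.0655 0.7256 0.8652]
top {'vertical_fov': 48.80260463582891, 'cx': 318.5562055146564, 'cy': 202.42593591973215, 'world_to_cam': array([[ 0.0014, -0.9996, -0.0276,  0.0075],
       [ 0.9868, -0.0031,  0.1617, -0.5656],
       [-0.1617, -0.0275,  0.9865, -1.2866],
       [ 0.    ,  0.    ,  0.    ,  1.    ]])}
pos [ 0.3502 -0.0296  1.3608]
{'clock': 0.1, 'joint_pos': array([-1.1893,  0.0528,  1.4016, -0.    ,  1.6886, -0.0703]), 'dq': array([-0.0005, -0.0025, -0.0025, -0.0006, -0.001 , -0.0001]), 'joint_torque': array([  0.0012, -38.2584, -36.0985,  -0.    ,   0.0048,   0.    ]), 'tcp_pos': array([ 0.2292, -0.4722,  0.3032]), 'ee_rot': array([[ 0.8997,  0.4366, -0.0005],
       [ 0.4366, -0.8997,  0.0013],
       [ 0.0001, -0.0014, -1.    ]]), 'wrist_force': array([-0.5067, -0.5346,  0.1328]), 'wrist_torque': array([-0.0138,  0.0136,  0.0351]), 'gripper_force': 0.0, 'grip_width': 0.085664837462696}
```

View pics/top0.png

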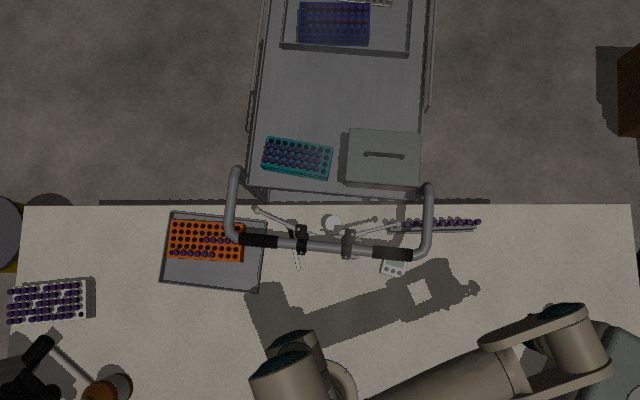

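View pics/side0.png

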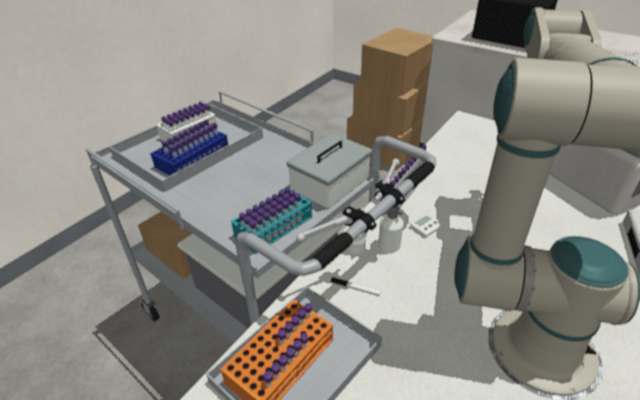

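Run:
```python
import cv2
a=cv2.imread("pics/top0.png")[160:280,220:440]; b=cv2.imread("pics/side0.png")[130:290,230:450]
a=cv2.resize(a,None,fx=3.6,fy=3.6,interpolation=cv2.INTER_CUBIC); cv2.imwrite("pics/topc.png",cv2.convertScaleAbs(a,alpha=1.5))
b=cv2.resize(b,None,fx=3.6,fy=3.6,interpolation=cv2.INTER_CUBIC); cv2.imwrite("pics/sidec.png",b)
```

```text
(no output)
```

View pics/topc.png

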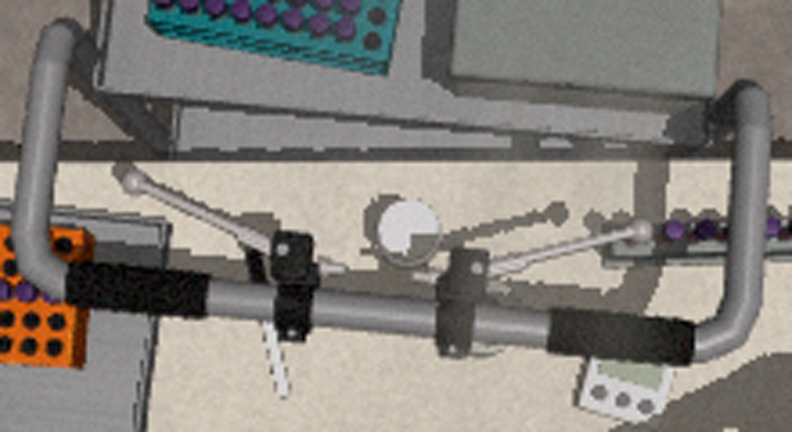

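View pics/sidec.png

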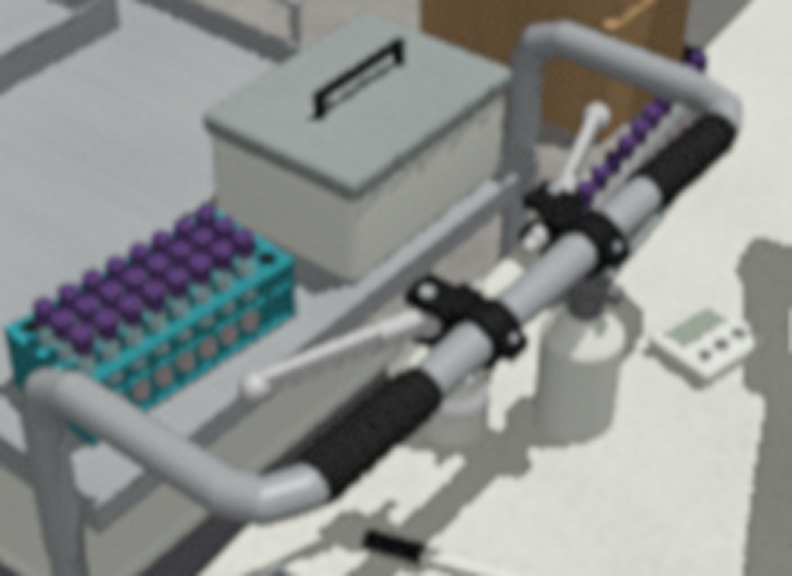

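```bash
cat > h.py <<'E'
import numpy as np
from workcell import imaging
np.set_printoptions(precision=4,suppress=True)
def ray(n,u,v):
    c=imaging.get_calibration(n); W=np.array(c["world_to_cam"]); R,t=W[:3,:3],W[:3,3]
    f=200/np.tan(np.radians(c["vertical_fov"]/2))
    d=R.T@np.array([(u-c["cx"])/f,-(v-c["cy"])/f,-1.]); return -R.T@t,d/np.linalg.norm(d)
def tri(a,b):
    (p,d),(q,e)=ray("top",*a),ray("side",*b)
    s=np.linalg.lstsq(np.c_[d,-e],q-p,rcond=None)[0]; A,B=p+s[0]*d,q+s[1]*e
    return (A+B)/2,np.linalg.norm(A-B)
def plane(n,u,v,z):
    p,d=ray(n,u,v); return p+d*(z-p[2])/d[2]
E
python3 - <<'E'
from h import *
T=lambda x,y:(220+x/3.6-.36,160+y/3.6-.36)
S=lambda x,y:(230+x/3.6-.36,130+y/3.6-.36)
P={"ballL":((132,181),(255,385)),"ballR":((643,230),(597,115)),"pivL":((283,250),(428,293)),"pivR":((477,268),(543,203)),
"clampboltL":((292,334),(513,342)),"clampboltR":((456,350),(616,246))}
for k,(a,b) in P.items(): print(k,*tri(T(*a),S(*b)))
print("ball z=.19", plane("top",*T(132,181),.19),plane("top",*T(643,230),.19))
g=[plane("top",*T(*q),.19) for q in((68,283),(208,297),(550,330),(694,342))];print("grip ends",g)
print("pot",plane("top",*T(408,230),.07))
print("stand",plane("top",*T(640,240),.117))
E
```

```text
ballL [0.5206 0.1697 0.1938] 0.0020654782199195677
ballR [ 0.4843 -0.2087  0.1919] 3.2930597546302456e-05
pivL [0.4679 0.0556 0.2109] 5.317509306802236e-05
pivR [ 0.4587 -0.0848  0.1973] 0.006024296600051458
clampboltL [0.4084 0.0498 0.1947] 0.0009258753167419043
clampboltR [ 0.3973 -0.0697  0.1968] 0.002295905097004126
ball z=.19 [0.5221 0.1708 0.19  ] [ 0.4846 -0.209   0.19  ]
grip ends [array([0.4458, 0.2166, 0.19  ]), array([0.4354, 0.1123, 0.19  ]), array([ 0.4111, -0.1392,  0.19  ]), array([ 0.4024, -0.2437,  0.19  ])]
pot [ 0.4987 -0.0362  0.07  ]
stand [ 0.4851 -0.2176  0.117 ]
```

```bash
python3 -m jog '[0,0,0.05,0,0,0, 0,0,0.1,0,0,0, 0.02,0.04,0.1,0,0,-0.05, 0.04,0.08,0.1,0,0,-0.1, 0.06,0.12,0.1,0,0,-0.16, 0.08,0.16,0.1,0,0,-0.2, 0.1,0.2,0.1,0,0,-0.25, 0.12,0.23,0.1,0,0,-0.3, 0.14,0.26,0.1,0,0,-0.35, 0.16,0.29,0.1,0,0,-0.4]' -1 40 && python3 -m jog '[0.02,0.04,0,0,0,-0.05, 0.04,0.08,0,0,0,-0.1, 0.06,0.12,0,0,0,-0.15, 0.08,0.16,0,0,0,-0.2, 0.1,0.2,0,0,0,-0.25, 0.13,0.24,0,0,0,-0.3, 0.15,0.28,0,0,0,-0.35, 0.161,0.298,0,0,0,-0.35, 0.161,0.298,0,0,0,-0.35, 0.161,0.298,0,0,0,-0.35]'
```

```text
clock: 1.1
tcp_pos: [0.3897, -0.1808, 0.4037]
ee_rot: [[0.999, 0.05, -0.0], [0.05, -0.999, 0.0], [-0.0, -0.0, -1.0]]
wrist_force: [0.2, -0.4, 0.3]
grip_width: 0.0003
gripper_force: 0.0
clock: 2.1
tcp_pos: [0.5502, 0.1157, 0.4033]
ee_rot: [[0.956, -0.293, -0.001], [-0.293, -0.956, -0.001], [-0.001, 0.001, -1.0]]
wrist_force: [0.3, -0.2, 0.5]
grip_width: -0.0002
gripper_force: 0.0
```

```bash
python3 -m jog '[0,0,-0.03,0,0,0, 0,0,-0.06,0,0,0, 0,0,-0.09,0,0,0, 0,0,-0.11,0,0,0, 0,0,-0.115,0,0,0, 0,0,-0.115,0,0,0]'
python3 - <<'E'
from h import *
import cv2
a=imaging.grab_frame("top")[150:290,210:450,::-1]; b=imaging.grab_frame("side")[100:300,200:450,::-1]
a=cv2.resize(a,(500,292)); b=cv2.resize(b,(500,400)); cv2.imwrite("pics/d1.png",cv2.resize(np.vstack([a,b])[:600],(500,600)) if 0 else np.vstack([cv2.resize(a,(340,198)),cv2.resize(b,(340,272))]) if 0 else np.vstack([a,b[:300]]))
E
```

```text
clock: 2.7
tcp_pos: [0.5499, 0.1148, 0.289]
ee_rot: [[0.956, -0.295, -0.001], [-0.295, -0.956, -0.0], [-0.001, 0.0, -1.0]]
wrist_force: [-0.1, 0.7, 0.6]
grip_width: 0.0002
gripper_force: 0.0
```

View pics/d1.png

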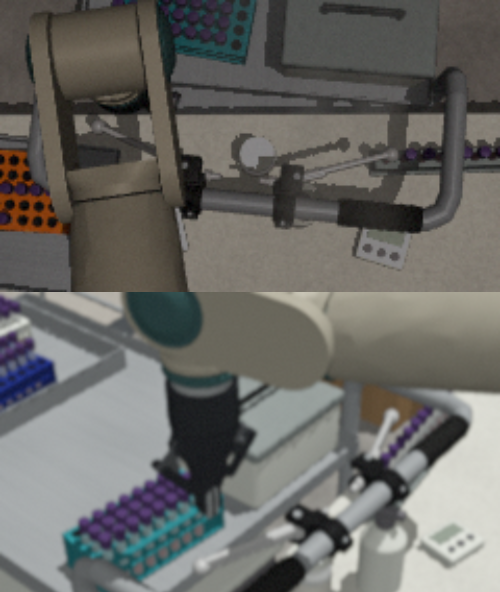

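Top crop: the forearm is over the left lever, whose ball still shows at (98,126). Side crop: the closed fingers at (208,505) are above and beyond the lever, whose ball is at (203,565), so they are clear of the blade. I go down next, then pull towards the bar.

```bash
python3 -m jog '[0,0,-0.02,0,0,0, 0,0,-0.039,0,0,0, 0,0,-0.039,0,0,0]' && python3 -m jog '[-0.005,0.0015,0,0,0,0, -0.01,0.003,0,0,0,0, -0.014,0.0045,0,0,0,0, -0.019,0.006,0,0,0,0, -0.024,0.0075,0,0,0,0, -0.024,0.0075,0,0,0,0]' && python3 -m jog '[-0.003,0.001,0,0,0,0, -0.006,0.002,0,0,0,0, -0.009,0.003,0,0,0,0, -0.012,0.004,0,0,0,0, -0.012,0.004,0,0,0,0]'
```

```text
clock: 3.1
tcp_pos: [0.5498, 0.1155, 0.2487]
ee_rot: [[0.956, -0.294, -0.003], [-0.294, -0.956, -0.001], [-0.002, 0.001, -1.0]]
wrist_force: [-0.7, -0.7, 0.2]
grip_width: 0.0004
gripper_force: 0.0
clock: 3.7
tcp_pos: [0.5257, 0.1234, 0.2502]
ee_rot: [[0.956, -0.293, 0.0], [-0.293, -0.956, 0.0], [0.0, -0.0, -1.0]]
wrist_force: [-0.2, 0.6, 0.8]
grip_width: -0.0001
gripper_force: 0.0
clock: 4.2
tcp_pos: [0.5143, 0.1274, 0.2501]
ee_rot: [[0.956, -0.294, 0.001], [-0.294, -0.956, 0.0], [0.001, -0.001, -1.0]]
wrist_force: [4.5, 1.5, -1.0]
grip_width: -0.0003
gripper_force: 2.1
```

```bash
python3 -m jog '[-0.003,0.001,0,0,0,0, -0.006,0.0015,0,0,0,0, -0.009,0.002,0,0,0,0, -0.009,0.002,0,0,0,0]' && python3 -m jog '[-0.002,0,0,0,0,0, -0.004,0.001,0,0,0,0, -0.004,0.001,0,0,0,0]' && python3 -m jog '[-0.001,0,0,0,0,0, -0.002,0,0,0,0,0, -0.002,0,0,0,0,0]'
```

```text
clock: 4.6
tcp_pos: [0.5058, 0.1294, 0.2503]
ee_rot: [[0.956, -0.294, 0.003], [-0.294, -0.956, 0.001], [0.002, -0.002, -1.0]]
wrist_force: [6.8, 2.0, -1.5]
grip_width: 0.0003
gripper_force: 3.4
clock: 4.9
tcp_pos: [0.5019, 0.1302, 0.2503]
ee_rot: [[0.956, -0.294, 0.003], [-0.294, -0.956, 0.0], [0.003, -0.001, -1.0]]
wrist_force: [8.1, 0.6, -2.5]
grip_width: 0.0002
gripper_force: 3.9
clock: 5.2
tcp_pos: [0.5001, 0.1305, 0.2504]
ee_rot: [[0.956, -0.294, 0.004], [-0.294, -0.956, 0.001], [0.003, -0.002, -1.0]]
wrist_force: [9.9, 2.9, -1.7]
grip_width: -0.0001
gripper_force: 4.2
```

```bash
python3 -m jog '[-0.001,0,0,0,0,0, -0.001,0,0,0,0,0]' && python3 -m jog '[-0.001,0,0,0,0,0, -0.001,0,0,0,0,0]'
```

```text
clock: 5.4
tcp_pos: [0.4991, 0.1307, 0.2504]
ee_rot: [[0.956, -0.293, 0.004], [-0.293, -0.956, 0.002], [0.003, -0.003, -1.0]]
wrist_force: [9.1, 4.6, -2.8]
grip_width: -0.0001
gripper_force: 4.4
clock: 5.6
tcp_pos: [0.4985, 0.1308, 0.2504]
ee_rot: [[0.956, -0.293, 0.005], [-0.294, -0.956, 0.002], [0.004, -0.003, -1.0]]
wrist_force: [12.2, 4.2, -3.2]
grip_width: -0.0
gripper_force: 5.5
```

```bash
python3 -m jog '[-0.001,0,0,0,0,0, -0.001,0,0,0,0,0, -0.001,0,0,0,0,0, -0.001,0,0,0,0,0, -0.001,0,0,0,0,0, -0.001,0,0,0,0,0, -0.001,0,0,0,0,0, -0.001,0,0,0,0,0, -0.001,0,0,0,0,0, -0.001,0,0,0,0,0]'
```

```text
clock: 6.6
tcp_pos: [0.4982, 0.1308, 0.2505]
ee_rot: [[0.956, -0.294, 0.007], [-0.294, -0.956, 0.002], [0.006, -0.004, -1.0]]
wrist_force: [17.6, 5.5, -5.9]
grip_width: 0.0
gripper_force: 7.9
```

```bash
python3 -m jog '[0.01,-0.003,0,0,0,0, 0.02,-0.006,0,0,0,0, 0.03,-0.009,0,0,0,0, 0.04,-0.012,0,0,0,0, 0.048,-0.014,0,0,0,0, 0.048,-0.014,0,0,0,0, 0.048,-0.014,0.03,0,0,0, 0.048,-0.014,0.06,0,0,0, 0.048,-0.014,0.08,0,0,0, 0.048,-0.014,0.08,0,0,0]'
python3 - <<'E'
from h import *
import cv2
b=imaging.grab_frame("side")[130:290,230:450,::-1]
cv2.imwrite("pics/d2.png",cv2.resize(b,None,fx=3.6,fy=3.6,interpolation=cv2.INTER_CUBIC))
E
```

```text
clock: 7.6
tcp_pos: [0.5446, 0.1164, 0.3336]
ee_rot: [[0.956, -0.294, 0.006], [-0.294, -0.956, 0.001], [0.005, -0.003, -1.0]]
wrist_force: [0.2, 0.2, 0.3]
grip_width: 0.0001
gripper_force: 0.0
```

View pics/d2.png

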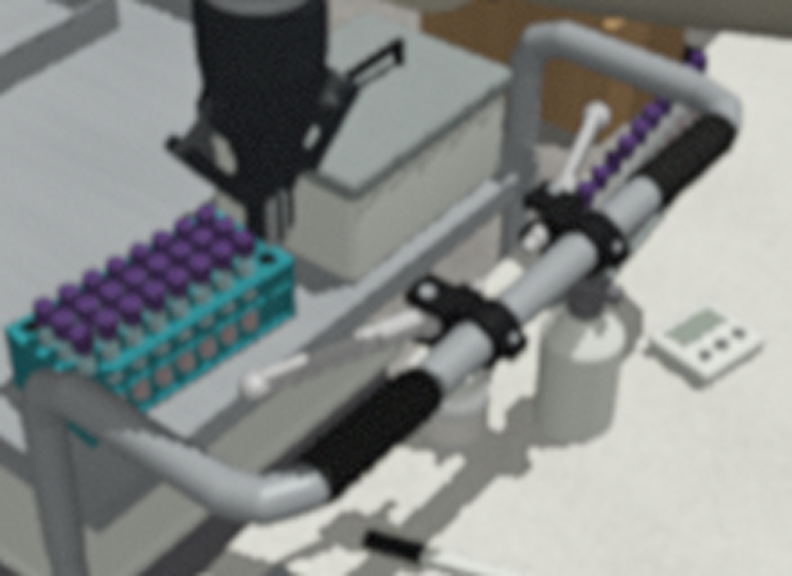

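The left lever's ball is back at (255,385), exactly where it was at the start, so it has sprung back. Now over to the right lever.

```bash
python3 -m jog '[-0.003,-0.04,0,0,0,0.06, -0.006,-0.08,0,0,0,0.12, -0.01,-0.12,0,0,0,0.18, -0.013,-0.16,0,0,0,0.24, -0.016,-0.2,0,0,0,0.3, -0.019,-0.24,0,0,0,0.34, -0.022,-0.27,0,0,0,0.38, -0.022,-0.278,0,0,0,0.38, -0.022,-0.278,0,0,0,0.38]' && python3 -m jog '[0,0,-0.03,0,0,0, 0,0,-0.06,0,0,0, 0,0,-0.082,0,0,0, 0,0,-0.082,0,0,0]'
python3 - <<'E'
from h import *
import cv2
b=imaging.grab_frame("side")[110:270,280:500,::-1]
cv2.imwrite("pics/d3.png",cv2.resize(b,None,fx=3.6,fy=3.6,interpolation=cv2.INTER_CUBIC))
E
```

```text
clock: 8.55
tcp_pos: [0.5219, -0.1624, 0.3283]
ee_rot: [[0.997, 0.079, -0.002], [0.079, -0.997, 0.001], [-0.002, -0.001, -1.0]]
wrist_force: [-0.6, 0.6, -1.3]
grip_width: -0.0002
gripper_force: 0.0
clock: 8.95
tcp_pos: [0.5212, -0.1597, 0.2437]
ee_rot: [[0.997, 0.083, -0.007], [0.083, -0.997, 0.003], [-0.007, -0.004, -1.0]]
wrist_force: [-0.3, -0.1, -0.1]
grip_width: 0.0002
gripper_force: 0.0
```

View pics/d3.png

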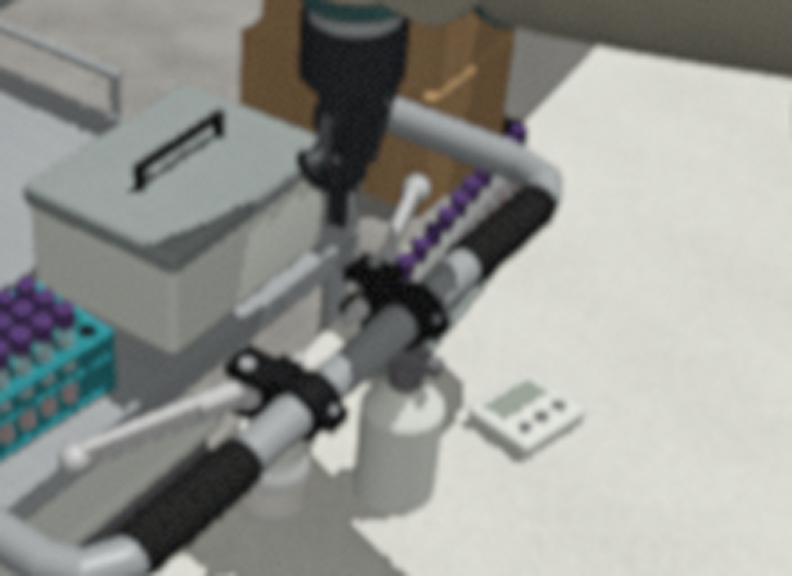

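The fingers, tips at about (340,225), are on the trolley side of the right lever. Its ball is at (418,188), and there is clear space around the fingers. Pressing now.

```bash
python3 -m jog '[-0.005,0,0,0,0,0, -0.01,-0.001,0,0,0,0, -0.015,-0.001,0,0,0,0, -0.02,-0.002,0,0,0,0, -0.025,-0.002,0,0,0,0, -0.025,-0.002,0,0,0,0]' && python3 -m jog '[-0.003,0,0,0,0,0, -0.006,0,0,0,0,0, -0.009,-0.001,0,0,0,0, -0.012,-0.001,0,0,0,0, -0.012,-0.001,0,0,0,0]' && python3 -m jog '[-0.003,0,0,0,0,0, -0.006,0,0,0,0,0, -0.009,-0.001,0,0,0,0, -0.009,-0.001,0,0,0,0]'
```

```text
clock: 9.6
tcp_pos: [0.4967, -0.164, 0.2482]
ee_rot: [[0.997, 0.081, 0.0], [0.081, -0.997, -0.0], [0.0, 0.0, -1.0]]
wrist_force: [1.0, 0.6, 0.5]
grip_width: -0.0004
gripper_force: 0.0
clock: 10.1
tcp_pos: [0.4853, -0.1651, 0.248]
ee_rot: [[0.997, 0.081, 0.001], [0.081, -0.997, -0.001], [0.001, 0.001, -1.0]]
wrist_force: [4.3, -1.9, -1.6]
grip_width: 0.0003
gripper_force: 2.2
clock: 10.5
tcp_pos: [0.4766, -0.1658, 0.2483]
ee_rot: [[0.997, 0.082, 0.002], [0.082, -0.997, -0.0], [0.002, 0.0, -1.0]]
wrist_force: [7.4, -1.0, -0.7]
grip_width: -0.0002
gripper_force: 3.3
```

```bash
python3 -m jog '[-0.003,0,0,0,0,0, -0.006,0,0,0,0,0, -0.009,0,0,0,0,0, -0.009,0,0,0,0,0]' && python3 -m jog '[-0.001,0,0,0,0,0, -0.002,0,0,0,0,0, -0.002,0,0,0,0,0]' && python3 -m jog '[-0.001,0,0,0,0,0, -0.002,0,0,0,0,0, -0.002,0,0,0,0,0]'
```

```text
clock: 10.9
tcp_pos: [0.4679, -0.1662, 0.2484]
ee_rot: [[0.997, 0.081, 0.003], [0.081, -0.997, -0.001], [0.003, 0.002, -1.0]]
wrist_force: [9.0, -3.4, -2.7]
grip_width: -0.0001
gripper_force: 4.5
clock: 11.2
tcp_pos: [0.4661, -0.1662, 0.2484]
ee_rot: [[0.997, 0.082, 0.004], [0.082, -0.997, -0.002], [0.003, 0.002, -1.0]]
wrist_force: [8.9, -2.1, -2.2]
grip_width: 0.0003
gripper_force: 4.7
clock: 11.5
tcp_pos: [0.4642, -0.1662, 0.2484]
ee_rot: [[0.997, 0.082, 0.004], [0.082, -0.997, -0.002], [0.004, 0.002, -1.0]]
wrist_force: [9.1, -2.4, -1.6]
grip_width: 0.0001
gripper_force: 5.0
```

```bash
python3 -m jog '[-0.001,0,0,0,0,0, -0.002,0,0,0,0,0, -0.002,0,0,0,0,0]' && python3 -m jog '[-0.001,0,0,0,0,0, -0.001,0,0,0,0,0]'
```

```text
clock: 11.8
tcp_pos: [0.4635, -0.1662, 0.2486]
ee_rot: [[0.997, 0.082, 0.009], [0.082, -0.997, -0.002], [0.009, 0.003, -1.0]]
wrist_force: [20.1, -3.2, -6.4]
grip_width: -0.0001
gripper_force: 10.0
clock: 12.0
tcp_pos: [0.4632, -0.1662, 0.2486]
ee_rot: [[0.997, 0.082, 0.011], [0.082, -0.997, -0.002], [0.011, 0.003, -1.0]]
wrist_force: [25.2, -4.5, -9.0]
grip_width: 0.0
gripper_force: 12.7
```

The force jump with no further travel shows the stop. I ease off 1 mm, hold for a second, then release and rise.

```bash
python3 -m jog '[0.001,0,0,0,0,0, 0.001,0,0,0,0,0, 0.001,0,0,0,0,0, 0.001,0,0,0,0,0, 0.001,0,0,0,0,0, 0.001,0,0,0,0,0, 0.001,0,0,0,0,0, 0.001,0,0,0,0,0, 0.001,0,0,0,0,0, 0.001,0,0,0,0,0]' && python3 -m jog '[0.01,0.001,0,0,0,0, 0.02,0.002,0,0,0,0, 0.03,0.003,0,0,0,0, 0.04,0.004,0,0,0,0, 0.05,0.005,0,0,0,0, 0.06,0.006,0,0,0,0, 0.06,0.006,0.04,0,0,0, 0.06,0.006,0.08,0,0,0, 0.06,0.006,0.12,0,0,0, 0.06,0.006,0.12,0,0,0]' && python3 -m jog '[0,0,0,0,0,0, 0,0,0,0,0,0, 0,0,0,0,0,0]'
python3 - <<'E'
from h import *
import cv2
b=imaging.grab_frame("side")[110:290,230:450,::-1]
cv2.imwrite("pics/d4.png",cv2.resize(b,None,fx=3.3,fy=3.3,interpolation=cv2.INTER_CUBIC))
E
```

```text
clock: 13.0
tcp_pos: [0.4635, -0.1662, 0.2486]
ee_rot: [[0.997, 0.082, 0.009], [0.082, -0.997, -0.002], [0.008, 0.003, -1.0]]
wrist_force: [19.3, -4.1, -7.7]
grip_width: -0.0002
gripper_force: 9.9
clock: 14.0
tcp_pos: [0.5221, -0.16, 0.3748]
ee_rot: [[0.997, 0.082, 0.01], [0.082, -0.997, -0.004], [0.01, 0.005, -1.0]]
wrist_force: [-0.2, 0.4, 0.9]
grip_width: -0.0
gripper_force: 0.0
clock: 14.3
tcp_pos: [0.5211, -0.1597, 0.366]
ee_rot: [[0.997, 0.082, -0.003], [0.082, -0.997, 0.001], [-0.003, -0.001, -1.0]]
wrist_force: [-0.6, -0.1, 0.1]
grip_width: 0.0001
gripper_force: 0.0
```

View pics/d4.png

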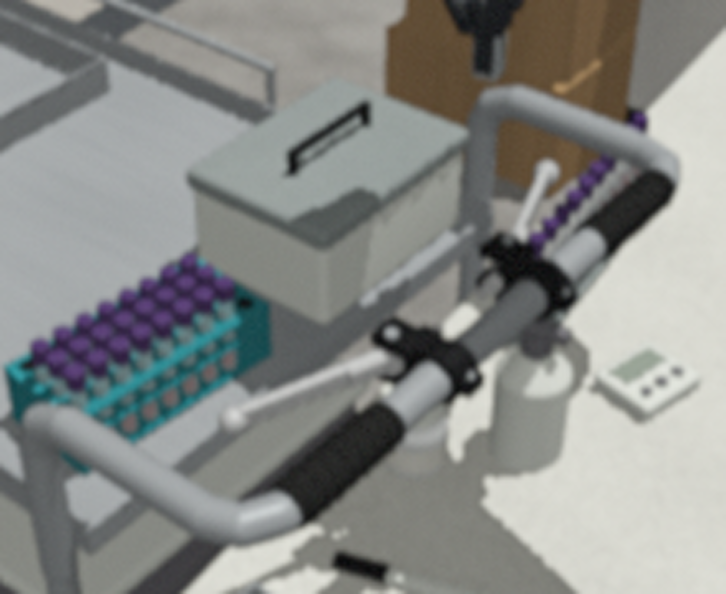

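Both balls, left at (234,418) and right at (548,171), are back at their rest pixels, and the gripper is clear above. Handing in.

```bash
python3 -c "
from workcell import arm
print(arm.job_done())"
```

```text
the job is handed in; nothing more can be done
None
```

I pressed the left lever and then the right one to its stop, held each for about a second and let it spring back. The last picture shows both levers at rest, nothing visibly moved and the robot clear, and the job is handed in; no verdict came back.

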